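Hang the potato bin on the louvred rail

ROBOT

A 6-joint arm with a two-finger parallel gripper is mounted at the origin on a cart in front of the work surface, level with it; the furniture and walls round the work are solid. World frame = base frame: x ahead of the robot, y to its left, z up, the work surface at z = 0. Lengths are in m, angles in rad, forces in N, time in s.
With the tool pointing down it reaches from about 0.275 to 0.875 m from the base axis. Payload 12.5 kg.
Tool frame: the origin (TCP) lies on the centre line of the jaws, within the pads' length; the fingertips stand r.finger_overhang ahead of it and the grasp point (between the pads) lies 3 mm ahead of it (r.finger_overhang is the distance from the TCP to the fingertips, in m); z points along the fingers, y is the direction in which the jaws open and shut (so a half turn about z gives the same grasp; the last joint's range is limited). The gripper opens to 85 mm and grips with 20 to 120 N. Pads are 22 mm wide; open, the fingers measure 114 mm over their backs; the gripper's body (76 mm by 85 mm) begins 54 mm behind the grasp point. The pads swing forward as they close: fully open they stand 13 mm farther back than shut.
Start: joints at [-1.247, 0.351, 1.652, -0, 1.139, -0.085], TCP at [0.219, -0.505, 0.253] pointing down, gripper open.
Joint ranges: [-2.75, 2.75], [-0.79, 2.1], [0.01, 2.65], [-1.57, 4.71], [0.07, 3.14], [-2.87, 2.87]. Speed limits (rad/s): [2.22, 2.22, 2.79, 3.14, 3.14, 3.14].

INTERFACE

Orientations are given as a unit quaternion [x, y, z, w].
In Python, from cell import r, optics gives the robot as it stands. The module is installed in compiled form; this text tells all that it offers. Calls block until the motion is done:
- r.move_to(position, orientation): joint-space move of the TCP to a pose.
- r.move_linear(position, rot=None, vel=0.15): straight line of the TCP; rot=None keeps the orientation; vel is the mean speed in m/s.
- r.set_joints(angles): joint-space move.
- r.set_gripper(opening, squeeze=None): opening from 0.0 (shut) to 1.0 (fully open); squeeze is the grip in N (None keeps the last); returns when the fingers have stopped.
- r.sleep(seconds).
- r.inverse_kinematics(position, orientation): joint angles nearest the present ones, or None.
- optics.get_image(name): name is "scene" or "top"; returns a dict with "pixels" (400x640x3 uint8, red, green, blue), "depth" (400x640 float32, m along the optical axis (not along the pixel's ray), 0 where there is no reading), "fx", "fy", "cx", "cy" (pixels), "D" ([k1, k2, p1, p2, k3] as OpenCV has them; the pictures are not rectified), "camera_from_world" (4x4, takes a point from world to camera coordinates). Camera axes: x right, y down, z forward; pixel columns grow to the right and rows downward; lengths in m; the calibration is good to about 2 mm. A picture is of the moment at which its call begins.
A pose or a line that the arm cannot do raises r.PlanningError and nothing moves.
- r.hand_in(): hands the job in, once; it reports no verdict.
Readings, each from a call of its own:
- r.current_t(): time.
- r.current_q(): joint angles.
- r.current_qvel(): joint speeds.
- r.current_effort(): joint torques, N m.
- r.current_tool_pos(): TCP position.
- r.current_ee_rot(): TCP orientation.
- r.current_contact_force(): force on the tool from outside, world axes, zero at the start.
- r.current_torque(): the same for the moment, N m.
- r.current_opening(): opening from 0.0 (shut) to 1.0 (fully open).
Only numpy, scipy, OpenCV 4.12 (cv2) and the standard library are available. Lean on these libraries where they do the work, as an engineer would, in place of code of your own. Each camera call takes 0.05 s, during which the arm holds its last target.

TASK

Carry the small steel bin with the potato in it over to the louvred stand, lift its back lip over the rail and lower it so that the lip drops into the slot, then press it down gently until it is fully home, pushing the stiff grey block in the slot down with it. Leave the bin hanging there upright and centred on the rail, potato still inside, without forcing it and without disturbing the other things on the worktop.

Things in the scene. Friction and masses are not known exactly. Their poses are not given: they have to be found in the camera images.
- bin: Open steel bin, 84 (x) x 110 (y) x 70 mm tall, 4 mm walls, 0.14 to 0.26 kg. Origin at the centre of its underside, z up. A wooden carrying bar runs over it along y; a down-turned lip stands out from the rim at its back (+x).
- bar (a point): Centre of the bin's wooden carrying bar, 120 mm above the bin's underside, over its centre. The bar is 14 mm thick in the bin's x, 18 mm tall, 102 mm long in y, on two end straps: grip it across the 14 mm. Axes as the bin's.
- lip_tip (a point): Middle of the lower edge of the bin's lip, at bin x = +54, z = +50 mm. The lip is 70 mm wide: a flange with its underside 66 mm above the bin's underside reaches from the back wall's outside (x = +42 mm) to x = +56 mm, and its last 4 mm turn down to this edge. So 10 mm are open between back wall and down-turn. Axes as the bin's.
- stand: Fixed louvred metal stand, 236 mm wide (y), 142 mm tall, 8 mm foot plate from x = -95 to +55 mm. Origin on the worktop below the slot, z up; its front, where the bin hangs, is -x. A steel rail is clamped across the front, held by black 18 mm thumb screws at y = -100 and +100 mm. Home, the bin's origin is at stand x = -57 to -60 mm, y = 0, bin x along stand x, underside 66 mm below the rail's top edge.
- rail_zone (a point): Point of the STAND, not of the rail: x = -15 mm (front face of the rail's tongue), y = 0, 109 mm above the worktop. The rail is clamped up to 20 mm higher or lower each time; this is not measured: the tongue's top edge must be felt or seen. Tongue 130 mm wide, 7 mm thick, 66 mm tall; slot behind it 9 mm wide, open upward; the plate behind the slot rises 12 mm above the tongue. Axes as the stand's.
- shuttle (a joint): Stiff grey friction block in the slot, 70 mm wide, value in m: 0 = as found, top 7 mm below the tongue's top edge; grows as pushed down. No spring: resists with about 8 N, stays where left; the bin's weight does not move it. The lip pushes it to about 0.009 when home, where the flange meets the tongue and the force rises steeply. Over 45 N between bin and stand counts as forcing.
- potato: Potato lying in the bin, 45 x 49 x 34 mm, origin at the centre of its underside.
- jam_jar: Bystander, leave alone: jam jar, 64 mm across, 99 mm tall, origin at the centre of its underside.
- pickle_jar: Bystander, leave alone: second preserve jar with a lid, 66 mm across, 100 mm tall, origin at the centre of its underside.
- coffee_jar: Bystander, leave alone: large dark-lidded glass jar, 84 mm across, 140 mm tall, origin at the centre of its underside.
- spice_jar: Bystander, leave alone: slim spice jar, 40 mm across, 105 mm tall, origin at the centre of its underside.
- prep_bowl: Bystander, leave alone: thin round bowl, 125 mm across, 44 mm tall, origin at the centre of its underside.
- cork: Bystander, leave alone: wine cork standing on end, 23 mm across, 38 mm tall, origin at the centre of its underside.

How it is judged:
On the way, in this order (a step that is already met when the one before it is completed fails the run):
1. the bin is lifted in front of the rail with its lip over it, the grey block not yet pushed (x of bin in the frame of stand between -0.075 and -0.045 m and y of bin in the frame of stand between -0.025 and 0.025 m and height (world z) of bin between 0.038 and 0.12 m and value of joint shuttle below 0.002 m), for 0.05 s.
2. the lip has pushed the grey block fully down (value of joint shuttle above 0.0078 m and x of bin in the frame of stand between -0.066 and -0.05 m), for 0.1 s.
At the end, for the whole second after the job is handed in: The bin hangs at rest from the rail by its lip, clear of the worktop, with the grey block pushed down at least 7.8 mm (within about 1.2 mm of fully home), centred within 20 mm along the rail, upright within 8 degrees and square to the stand within 7 degrees, back wall at the rail, the potato inside (all of step 2 and y of bin in the frame of stand between -0.02 and 0.02 m and z of bin in the frame of stand between 0.017 and 0.069 m and angle between bin's own z axis and vertical below 0.14 rad and angle between the x axis of bin and the x axis of stand, either way round below 0.12 rad and linear speed of bin below 0.02 m/s and x of potato in the frame of bin between -0.045 and 0.045 m and y of potato in the frame of bin between -0.058 and 0.058 m and z of potato in the frame of bin between -0.005 and 0.045 m); the robot touches nothing.
It fails at once if the bin is forced against the stand with more than 45 N (contact force between bin and stand above 45 N).
It fails at once if the hand or arm pushes on the stand with more than 45 N (contact force between the arm and stand above 45 N).
It fails at once if another thing on the worktop is moved more than 30 mm or knocked over (distance of any of jam_jar, pickle_jar, coffee_jar, spice_jar, prep_bowl, cork from where it was at the start of the episode above 0.03 m or angle between any of jam_jar, pickle_jar, coffee_jar, spice_jar, prep_bowl, cork's own z axis and vertical above 0.4 rad).
It also fails if it takes over 67 s, if anything falls off the work surface, if the arm or the gripper's body presses on something with over 40 N, if the wrist force passes 120 N, or if a joint passes its speed limit or range.

## Working session

There is one attempt and no reset: what is moved stays moved. The work goes in short steps, each a Python script; the robot and the scene stay as the last script left them, time stands still between calls to the robot, and variables do not carry over. Pictures are saved under pics/ and viewed, and the job is handed in when it is done.

```bash
mkdir -p pics; cat > h.py <<'E'
import numpy as np, cv2
from cell import r, optics
def grab(name,tag):
    im=optics.get_image(name); cv2.imwrite(f'pics/{tag}.png',im['pixels'][:,:,::-1]); np.save(f'/tmp/{tag}.npy',im,allow_pickle=True); return im
def load(tag): return np.load(f'/tmp/{tag}.npy',allow_pickle=True).item()
def K(im): return np.array([[im['fx'],0,im['cx']],[0,im['fy'],im['cy']],[0,0,1]])
def world(im,u,v,d=None):
    if d is None: d=im['depth'][int(round(v)),int(round(u))]
    p=cv2.undistortPoints(np.array([[[u,v]]],float),K(im),np.array(im['D'],float))[0,0]
    T=np.linalg.inv(im['camera_from_world']); return (T@[p[0]*d,p[1]*d,d,1])[:3]
def cloud(im):
    h,w=im['depth'].shape; u,v=np.meshgrid(np.arange(w),np.arange(h))
    p=cv2.undistortPoints(np.stack([u,v],-1).reshape(-1,1,2).astype(float),K(im),np.array(im['D'],float)).reshape(h,w,2)
    d=im['depth'][...,None]; X=np.concatenate([p*d,d,np.ones_like(d)],-1)
    return (X@np.linalg.inv(im['camera_from_world']).T)[...,:3]
def crop(tag,u0,v0,u1,v1,s,out):
    a=cv2.imread(f'pics/{tag}.png')[v0:v1,u0:u1]; cv2.imwrite(f'pics/{out}.png',cv2.resize(a,None,fx=s,fy=s,interpolation=cv2.INTER_CUBIC))
E
python3 - <<'E'
from h import *
for n in('scene','top'):
    im=grab(n,n+'0'); print(n,im['fx'],im['D'],np.linalg.inv(im['camera_from_world']).round(3).tolist())
print(r.current_t(),r.finger_overhang,r.current_ee_rot(),r.current_tool_pos(),r.current_contact_force())
E
```

```text
scene 494.8130875464968 [-0.15802977  0.          0.          0.          0.        ] [[-0.801, -0.466, 0.376, 0.013], [-0.599, 0.621, -0.506, 0.61], [0.002, -0.63, -0.776, 1.119], [0.0, 0.0, 0.0, 1.0]]
top 439.00894934157895 [-0.0733996  0.         0.         0.         0.       ] [[0.015, -0.988, 0.154, 0.302], [-1.0, -0.015, 0.0, -0.087], [0.002, -0.154, -0.988, 1.43], [0.0, 0.0, 0.0, 1.0]]
0.1 0.022 [ 9.79186599e-01  2.02961398e-01 -6.70389467e-05 -5.19774237e-04] [ 0.21856055 -0.50441075  0.25282072] [0.80233477 0.65335147 0.65439093]
```

View pics/scene0.png

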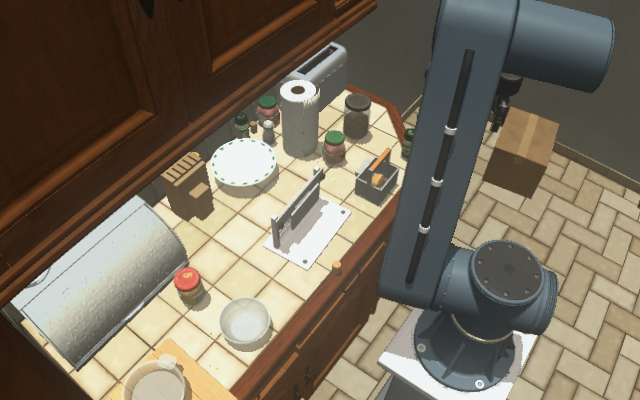

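View pics/top0.png

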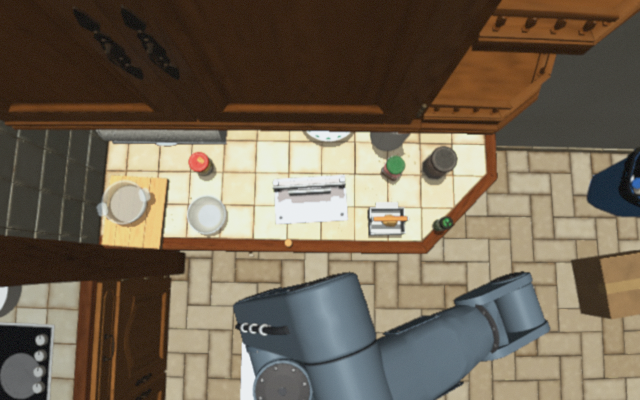

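The bin is at top (387,220), with its orange bar. The stand is at (311,200) and the cork at (288,243). The spice jar is at (443,224), and the coffee and jam jars stand behind the bin. I'll take enlarged crops next.

```bash
python3 - <<'E'
from h import *
crop('top0',255,160,465,260,3.8,'topc'); crop('scene0',250,130,420,280,4.5,'scc')
E
```

```text
(no output)
```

View pics/topc.png

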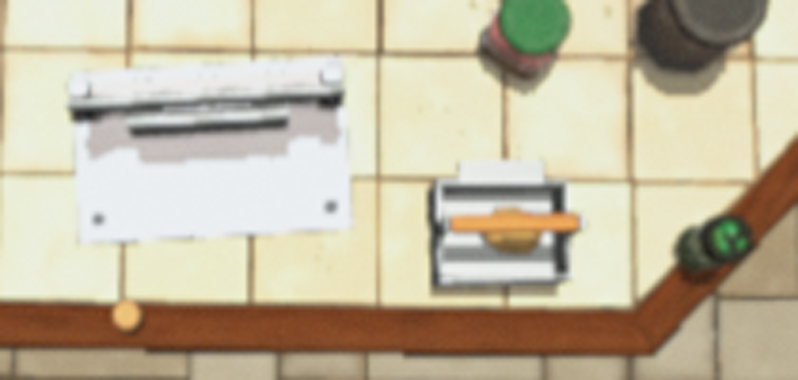

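View pics/scc.png

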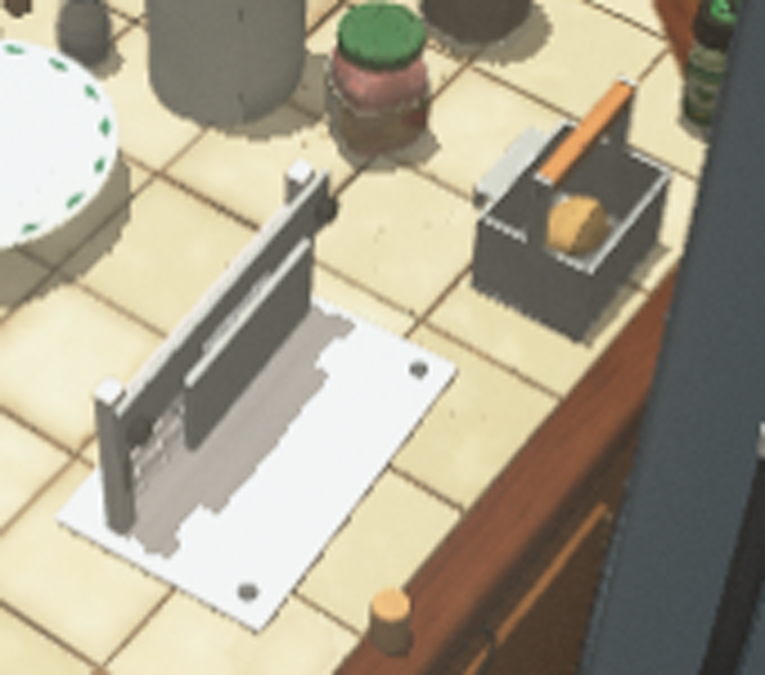

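Crops: the stand's tongue runs from crop (130,128) to (287,122) with the slot behind it. The bin's lip faces away from the robot, so both have +x roughly along world +x. Next I'll measure with depth.

```bash
python3 - <<'E'
from h import *
def rect(P,n):
    c,s,a=cv2.minAreaRect((P[:,:2]*1000).astype(np.float32)); print(n,len(P),'c',np.round(c,1),'s',np.round(s,1),'ang',round(a,2),'z',np.percentile(P[:,2],[5,50,95]).round(4))
for tag in('top0','scene0'):
    im=load(tag);C=cloud(im);px=im['pixels'].astype(int)
    hsv=cv2.cvtColor(im['pixels'],cv2.COLOR_RGB2HSV)
    X,Y,Z=C[...,0],C[...,1],C[...,2]
    # bin
    reg=(X>.3)&(X<.62)&(Y<-.14)&(Y>-.42)
    if tag=='top0':
        vv,uu=np.mgrid[0:400,0:640]; 
        binw=(uu>362)&(uu<415)&(vv>198)&(vv<240)
        stw=(uu>268)&(uu<352)&(vv>172)&(vv<228)
    else:
        vv,uu=np.mgrid[0:400,0:640]
        binw=(uu>350)&(uu<400)&(vv>143)&(vv<208)
        stw=(uu>258)&(uu<355)&(vv>160)&(vv<275)
    print(tag)
    bar=binw&(Z>.112)&(Z<.145); rect(C[bar],'bar')
    lip=binw&(Z>.062)&(Z<.078); rect(C[lip],'rim/lip')
    st=stw&(Z>.015)
    print('stand Z hist',np.histogram(Z[st],bins=np.arange(.015,.165,.01)))
    P=C[stw&(Z>.003)&(Z<.015)]; rect(P,'plate')
    P=C[stw&(Z>.13)&(Z<.16)]; rect(P,'top plate')
    np.save('/tmp/c_'+tag,C)
E
```

```text
top0
bar 185 c [ 437.8 -291. ] s [ 12.9 110.2] ang 0.98 z [0.1216 0.127  0.1321]
rim/lip 272 c [ 445.9 -292.5] s [ 98.7 111.3] ang 1.45 z [0.0635 0.069  0.0736]
stand Z hist (array([ 17,   4,   2,   0,   2,  23,  21,  31,  67, 138, 320, 139, 187,
         4,   0]), array([0.015, 0.025, 0.035, 0.045, 0.055, 0.065, 0.075, 0.085, 0.095,
       0.105, 0.115, 0.125, 0.135, 0.145, 0.155, 0.165]))
plate 2170 c [506.9 -48.6] s [179.6 271.4] ang 0.86 z [0.0034 0.007  0.012 ]
top plate 239 c [533.8 -47.1] s [ 36.2 219.1] ang 3.74 z [0.1309 0.1384 0.1435]
scene0
bar 202 c [ 440.3 -288.9] s [ 18.  112.3] ang 1.91 z [0.1152 0.1268 0.1309]
rim/lip 326 c [ 447.2 -289.1] s [101.7 115.9] ang 1.85 z [0.0632 0.0681 0.0733]
stand Z hist (array([ 70, 102, 181, 179,  51,  80,  82,  81, 113, 202, 320, 236, 218,
         2,   0]), array([0.015, 0.025, 0.035, 0.045, 0.055, 0.065, 0.075, 0.085, 0.095,
       0.105, 0.115, 0.125, 0.135, 0.145, 0.155, 0.165]))
plate 3094 c [546.7 -89.1] s [288.5 408.9] ang 36.75 z [0.0034 0.007  0.0114]
top plate 305 c [535.2 -44.4] s [ 38.8 219.2] ang 4.67 z [0.1308 0.1372 0.142 ]
```

```bash
python3 - <<'E'
from h import *
crop('top0',268,168,353,228,9,'t1'); crop('scene0',262,160,357,270,5.4,'s1')
C=np.load('/tmp/c_top0.npy')
# foot screws etc
T=np.load('/tmp/c_scene0.npy')
for C,w,n in((C,(268,352,172,228),'top'),(T,(258,355,160,275),'scene')):
    c=C[w[2]:w[3],w[0]:w[1]].reshape(-1,3)
    # plane-fit of tongue front points: z .05-.1 in scene
    if n=='scene':
        b=c[(c[:,2]>.07)&(c[:,2]<.105)&(abs(c[:,1]+.047)<.06)]
        print('front-ish x',np.percentile(b[:,0],[5,25,50,75,95]).round(4),len(b)); 
        A=np.c_[b[:,1],np.ones(len(b))]
        m=np.ones(len(b),bool)
        for _ in range(8):
            k=np.linalg.lstsq(A[m],b[m,0],rcond=None)[0]; res=b[:,0]-A@k; m=abs(res-np.median(res[m]))<.006
        print(k,m.sum(), 'yaw',np.degrees(np.arctan(-k[0])), 'x at y=-.047',k@[-.047,1])
E
```

```text
front-ish x [0.5133 0.5153 0.5176 0.5198 0.5229] 210
[-0.07487848  0.51388518] 201 yaw 4.2822295205527166 x at y=-.047 0.5174044702872708
```

View pics/t1.png

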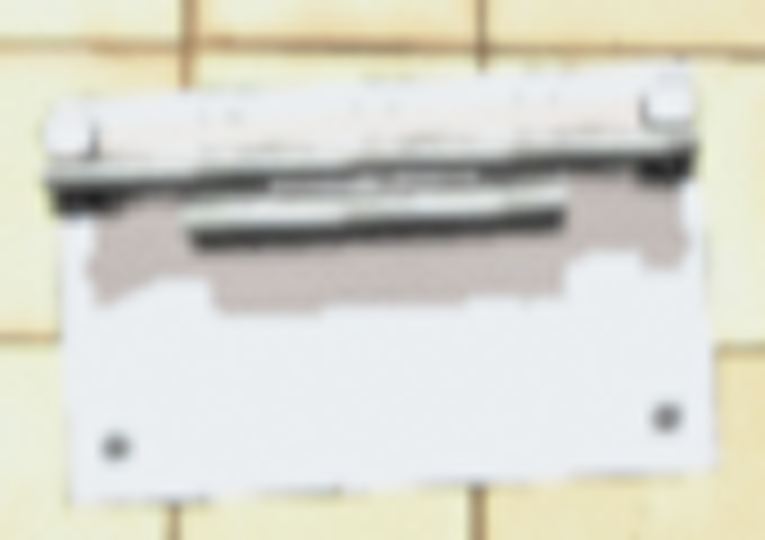

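View pics/s1.png

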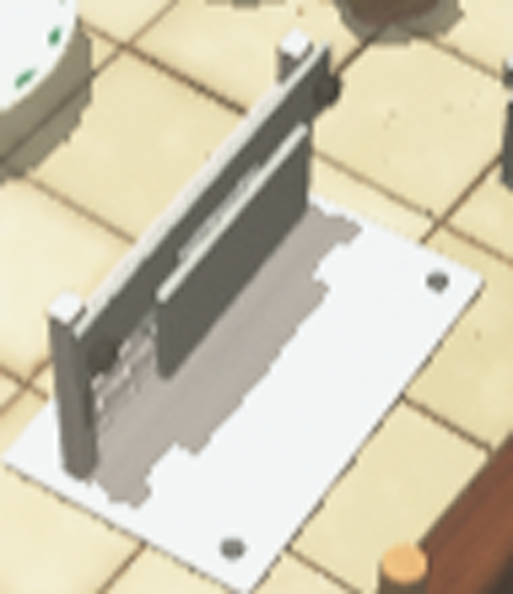

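```bash
python3 - <<'E'
from h import *
t=load('top0');s=load('scene0')
def ray(im,u,v):
    a=world(im,u,v,.5);b=world(im,u,v,1.5); return a,(b-a)/np.linalg.norm(b-a)
def onz(im,u,v,z):
    a,d=ray(im,u,v); return a+d*(z-a[2])/d[2]
def tri(r1,r2):
    (a,d),(b,e)=r1,r2
    k=np.linalg.lstsq(np.c_[d,-e],b-a,rcond=None)[0]; p,q=a+k[0]*d,b+k[1]*e; return (p+q)/2,np.linalg.norm(p-q)
T=lambda u,v:(268+u/9-.5,168+v/9-.5); S=lambda u,v:(262+u/5.4-.5,160+v/5.4-.5)
for n,a,b in(('foot L',T(72,502),S(248,592)),('foot R',T(716,470),S(484,283))):
    print(n,onz(t,*a,.008).round(4),onz(s,*b,.008).round(4))
print('foot backL',onz(s,*S(5,460),.008).round(4))
print('scr',onz(t,*T(115,447),.008).round(4),onz(s,*S(232,548),.008).round(4),onz(t,*T(667,417),.008).round(4),onz(s,*S(437,281),.008).round(4))
for n,a,b in(('tong L',T(193,232),S(160,300)),('tong R',T(564,212),S(308,132))):
    p,e=tri(ray(t,*a),ray(s,*b)); print(n,p.round(4),e.round(4))
    print('  depth',world(t,a[0],a[1]).round(4),world(s,*b).round(4))
# profile: z vs stand-x in both clouds
for n,w in(('top0',(285,335,180,205)),('scene0',(285,325,180,240))):
    c=np.load(f'/tmp/c_{n}.npy')
    p=c.reshape(-1,3); 
    ya=np.radians(4.); R=np.array([[np.cos(ya),np.sin(ya)],[-np.sin(ya),np.cos(ya)]])
    q=(p[:,:2]-[.532,-.047])@R.T
    m=(abs(q[:,1])<.05)&(abs(q[:,0])<.035)&(p[:,2]>.09)&(p[:,2]<.16)
    print(n)
    for x0 in np.arange(-.03,.03,.003):
        k=m&(q[:,0]>=x0)&(q[:,0]<x0+.003)
        if k.sum()>3: print(round(x0+.0015,4),k.sum(),np.percentile(p[k,2],[10,50,90]).round(4))
E
```

```text
foot L [0.4274 0.0615 0.008 ] [0.4301 0.062  0.008 ]
foot R [ 0.4426 -0.1708  0.008 ] [ 0.4453 -0.1665  0.008 ]
foot backL [0.575  0.0735 0.008 ]
scr [0.4476 0.0466 0.008 ] [0.4516 0.0464 0.008 ] [ 0.4616 -0.1529  0.008 ] [ 0.4661 -0.1526  0.008 ]
tong L [0.5125 0.0137 0.1243] 0.0092
  depth [0.5106 0.0127 0.1099] [0.5163 0.016  0.1255]
tong R [ 0.5192 -0.1111  0.1274] 0.006
  depth [ 0.5208 -0.1129  0.1015] [ 0.5481 -0.1469  0.0767]
top0
-0.0165 84 [0.0946 0.1144 0.1287]
-0.0135 31 [0.1238 0.1278 0.1301]
-0.0105 21 [0.121  0.1249 0.1286]
-0.0075 22 [0.1149 0.1178 0.1221]
-0.0045 26 [0.1004 0.1199 0.1226]
-0.0015 74 [0.1001 0.1196 0.1368]
0.0015 43 [0.1233 0.138  0.1421]
0.0045 24 [0.135  0.1385 0.1395]
0.0075 7 [0.121  0.122  0.1245]
0.0105 28 [0.1185 0.1206 0.1235]
0.0135 27 [0.1155 0.118  0.1217]
0.0165 25 [0.1133 0.115  0.1184]
0.0195 25 [0.1105 0.1132 0.116 ]
0.0225 19 [0.1069 0.1096 0.1136]
scene0
-0.0165 61 [0.0951 0.1098 0.1246]
-0.0135 145 [0.0944 0.1129 0.1264]
-0.0105 29 [0.1241 0.1266 0.1285]
-0.0075 15 [0.1226 0.1239 0.1264]
-0.0045 13 [0.1191 0.1206 0.1224]
-0.0015 26 [0.1167 0.1202 0.1325]
0.0015 141 [0.1154 0.1266 0.1383]
0.0045 38 [0.129  0.1381 0.141 ]
0.0075 9 [0.1353 0.1365 0.1383]
0.0165 8 [0.1165 0.1177 0.1192]
0.0195 19 [0.1133 0.1146 0.1163]
0.0225 15 [0.1103 0.1125 0.1133]
0.0255 5 [0.1094 0.1101 0.111 ]
```

Both views agree. The stand origin is about (0.531,-0.047) with yaw about 3.8°, and the tongue top is about 0.127 (block top 0.120 and plate top 0.139 fit the 7 and 12 mm given). The bin is at (0.439,-0.290) with yaw about 1.5°. Next I'll grasp it.

```bash
cat >> h.py <<'E'
from scipy.spatial.transform import Rotation as Rn
def ori(psi,flip):  # tool down, tool y along bin x (yaw psi rad), flip sign
    y=np.array([np.cos(psi),np.sin(psi),0])*(-1 if flip else 1); z=np.array([0,0,-1.]); x=np.cross(y,z)
    return Rn.from_matrix(np.c_[x,y,z]).as_quat()
def st(tag=''):
    print(tag,'t',round(r.current_t(),2),'p',np.round(r.current_tool_pos(),4),'F',np.round(r.current_contact_force(),1),'M',np.round(r.current_torque(),2),'op',round(r.current_opening(),3))
E
python3 - <<'E'
from h import *
psi=np.radians(1.5)
for f in(0,1):
    print(f,[np.round(q,2) if q is not None else None for q in (r.inverse_kinematics([.439,-.29,.22],ori(psi,f)),r.inverse_kinematics([.473,-.05,.3],ori(psi,f)))])
f=0 if r.inverse_kinematics([.439,-.29,.22],ori(psi,0)) is not None and abs(r.inverse_kinematics([.439,-.29,.22],ori(psi,0))[5])<abs(r.inverse_kinematics([.439,-.29,.22],ori(psi,1))[5]) else 1
print('flip',f)
r.move_to([.439,-.29,.22],ori(psi,f)); st()
r.set_gripper(0.75)
r.move_linear([.439,-.29,.123],vel=.1); st()
grab('top','top1');grab('scene','scene1')
crop('top1',340,170,460,260,6.5,'t2');crop('scene1',330,100,440,220,5,'s2')
E
```

```text
0 [array([-0.67,  0.35,  1.75, -0.  ,  1.05, -0.7 ]), array([-0.2 ,  0.16,  1.78, -0.  ,  1.2 , -0.23])]
1 [array([-0.67,  0.35,  1.75, -0.  ,  1.05,  2.44]), None]
flip 0
 t 1.28 p [ 0.4387 -0.2908  0.2201] F [-0.8 -0.6 -0.2] M [-0.03  0.07 -0.01] op 1.003
 t 2.75 p [ 0.4393 -0.2902  0.1236] F [-0.1 -0.7 -0. ] M [-0.   -0.03  0.01] op 0.746
```

View pics/t2.png

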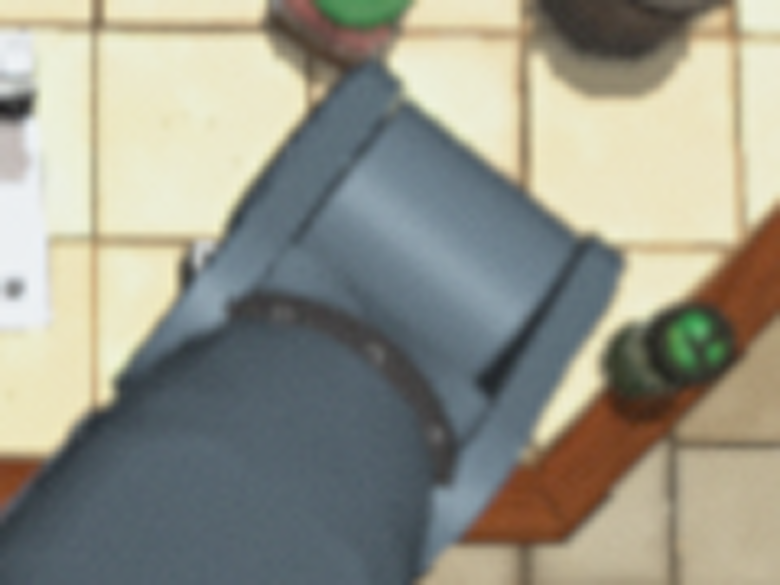

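View pics/s2.png

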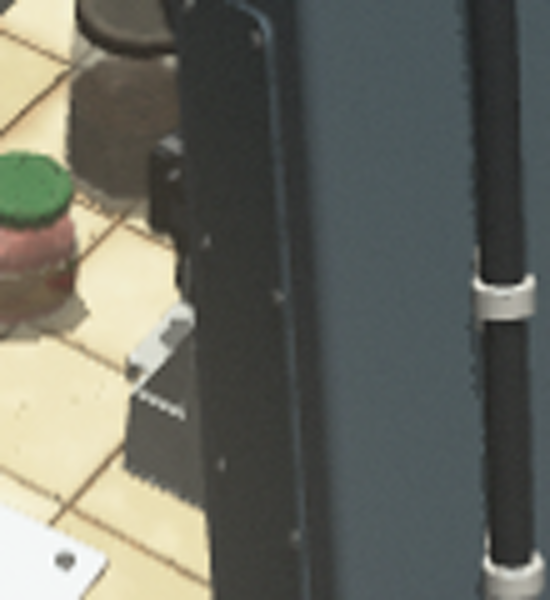

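The arm blocks both views of the grasp. The finger is visible above the bin at scene crop (170,180), nothing is touching, and the force is about 0. I'll close and lift.

```bash
python3 - <<'E'
from h import *
r.set_gripper(0,squeeze=90); st('closed')
r.move_linear([.439,-.29,.143],vel=.06); st('up20')
r.move_linear([.439,-.29,.283],vel=.12); r.sleep(.3); st('up')
# to in front of stand, high, short of it in x
psi=np.radians(3.8)
q=ori(psi,0)
r.move_linear([.45,-.0511,.283],rot=q,vel=.15);r.sleep(.3); st('front')
grab('top','top2');grab('scene','scene2')
crop('top2',255,150,400,260,5.3,'t3');crop('scene2',230,100,400,270,3.5,'s3')
E
```

```text
closed t 3.37 p [ 0.4392 -0.2901  0.1231] F [1.4 0.2 0.9] M [ 0.05 -0.23 -0.01] op 0.146
up20 t 3.85 p [ 0.439  -0.29    0.1433] F [-0.1 -0.3 -2.3] M [ 0.05 -0.01  0.01] op 0.146
up t 5.47 p [ 0.439  -0.29    0.2828] F [-0.2  0.5 -3.4] M [ 0.04 -0.03 -0.01] op 0.145
front t 7.51 p [ 0.45   -0.0513  0.283 ] F [ 0.7 -0.8 -1.8] M [-0.  0.  0.] op 0.148
```

View pics/t3.png

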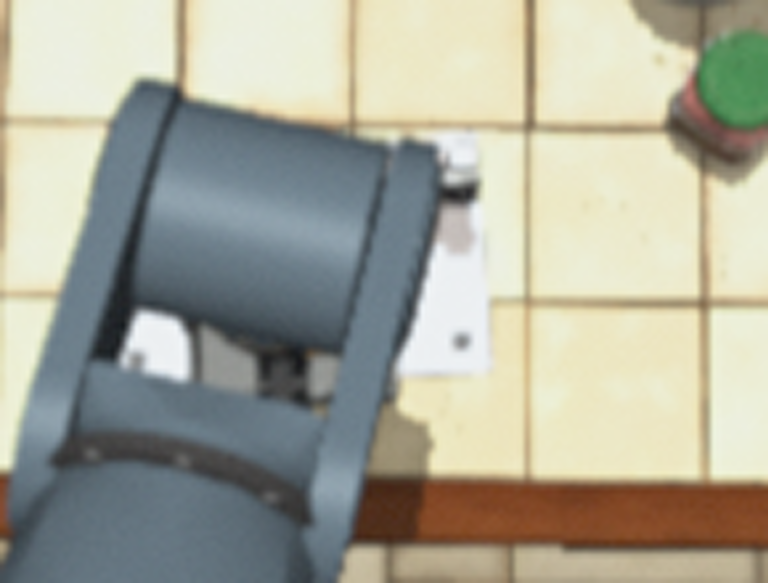

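View pics/s3.png

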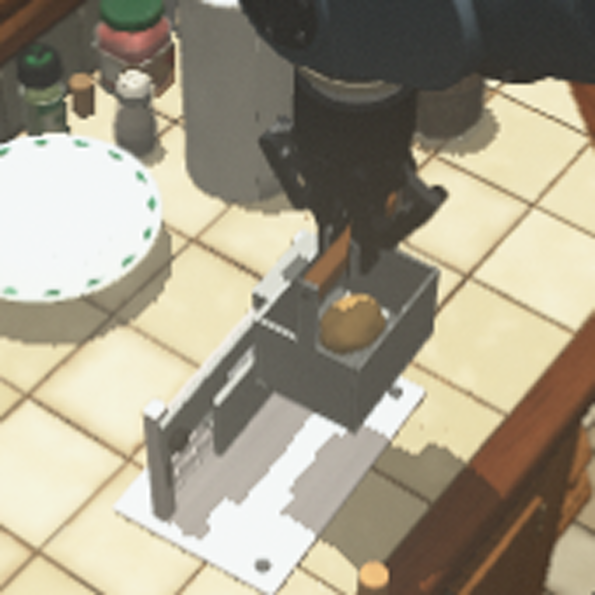

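The bin is held level and the potato is inside (scene crop 350,322). Next I'll measure the held bin in the scene camera against the TCP, to cancel calibration offset.

```bash
python3 - <<'E'
from h import *
crop('scene2',295,150,365,230,8,'s4')
im=load('scene2');C=cloud(im)
vv,uu=np.mgrid[0:400,0:640]
m=(uu>298)&(uu<360)&(vv>160)&(vv<222)
for lo,hi in((.223,.238),(.216,.226)):
    k=m&(C[...,2]>lo)&(C[...,2]<hi); P=C[k]
    psi=np.radians(3.8);R=np.array([[np.cos(psi),np.sin(psi)],[-np.sin(psi),np.cos(psi)]])
    q=(P[:,:2]-r.current_tool_pos()[:2])@R.T
    print(len(P),'binx',np.percentile(q[:,0],[1,5,50,95,99]).round(4),'biny',np.percentile(q[:,1],[1,5,50,95,99]).round(4))
# front wall plane (world -x face invisible?) left wall (+y)
P=C[m&(C[...,2]>.165)&(C[...,2]<.22)]
q=(P[:,:2]-r.current_tool_pos()[:2])@R.T
print(np.histogram(q[:,0],np.arange(-.06,.07,.01))); print(np.histogram(q[:,1],np.arange(-.08,.08,.01)))
E
```

```text
403 binx [-0.0422 -0.0415  0.035   0.0548  0.0567] biny [-0.0558 -0.0528  0.0138  0.0544  0.0558]
229 binx [-0.0426 -0.0419 -0.0129  0.0397  0.0558] biny [-0.0555 -0.0538  0.0236  0.0549  0.0556]
(array([  0, 289,  60,  78, 139, 187, 160, 126,  67, 140,   9,   9]), array([-6.00000000e-02, -5.00000000e-02, -4.00000000e-02, -3.00000000e-02,
       -2.00000000e-02, -1.00000000e-02,  1.38777878e-17,  1.00000000e-02,
        2.00000000e-02,  3.00000000e-02,  4.00000000e-02,  5.00000000e-02,
        6.00000000e-02]))
(array([  0,   0, 214,  46,  43,  75,  81,  93, 115,  62,  47,  36,  30,
       422,   0]), array([-8.00000000e-02, -7.00000000e-02, -6.00000000e-02, -5.00000000e-02,
       -4.00000000e-02, -3.00000000e-02, -2.00000000e-02, -1.00000000e-02,
       -4.16333634e-17,  1.00000000e-02,  2.00000000e-02,  3.00000000e-02,
        4.00000000e-02,  5.00000000e-02,  6.00000000e-02,  7.00000000e-02]))
```

View pics/s4.png

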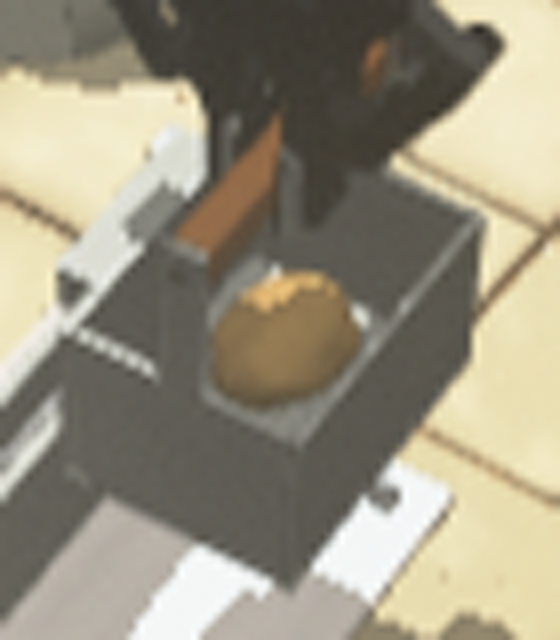

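```bash
python3 - <<'E'
from h import *
psi=np.radians(3.8);R=np.array([[np.cos(psi),np.sin(psi)],[-np.sin(psi),np.cos(psi)]])
vv,uu=np.mgrid[0:400,0:640]
def fit(C,m,org,axis,lo,hi,n):
    P=C[m]; q=(P[:,:2]-org)@R.T; k=(q[:,axis]>lo)&(q[:,axis]<hi); a=q[k]; o=1-axis
    c=np.polyfit(a[:,o],a[:,axis],1); print(n,k.sum(),'med',np.median(a[:,axis]).round(4),'mean',a[:,axis].mean().round(4),'slope deg',np.degrees(c[0]).round(2))
C=cloud(load('scene2')); m=(uu>298)&(uu<362)&(vv>160)&(vv<225)&(C[...,2]>.17)&(C[...,2]<.218); t=r.current_tool_pos()[:2]
fit(C,m,t,0,-.048,-.037,'bin front'); fit(C,m,t,1,.05,.06,'bin left')
for n in('scene0','scene2'):
    C=cloud(load(n)); m=(uu>285)&(uu<325)&(vv>170)&(vv<240)&(C[...,2]>.07)&(C[...,2]<.12)
    fit(C,m,np.array([.532,-.0466]),0,-.024,-.01,'tongue '+n)
E
```

```text
bin front 273 med -0.0413 mean -0.0412 slope deg 0.29
bin left 371 med 0.0537 mean 0.0537 slope deg 0.3
tongue scene0 327 med -0.0145 mean -0.0145 slope deg -0.11
tongue scene2 152 med -0.0146 mean -0.0145 slope deg 0.31
```

Relative measurement gives a stand origin of about (0.5318,-0.046) in robot coordinates, with the yaws matching within 0.3°. I'll move over the rail and look before lowering.

```bash
python3 - <<'E'
from h import *
r.move_linear([.45,-.0499,.238],vel=.1)
r.move_linear([.4734,-.0499,.238],vel=.06)
r.move_linear([.4734,-.0499,.216],vel=.05); r.sleep(.3); st('over')
grab('top','top3');grab('scene','scene3');crop('scene3',270,145,360,245,6,'s5')
E
```

```text
over t 9.64 p [ 0.4735 -0.0499  0.2162] F [ 0.7 -0.2 -3.4] M [-0.01  0.03  0.02] op 0.146
```

View pics/s5.png

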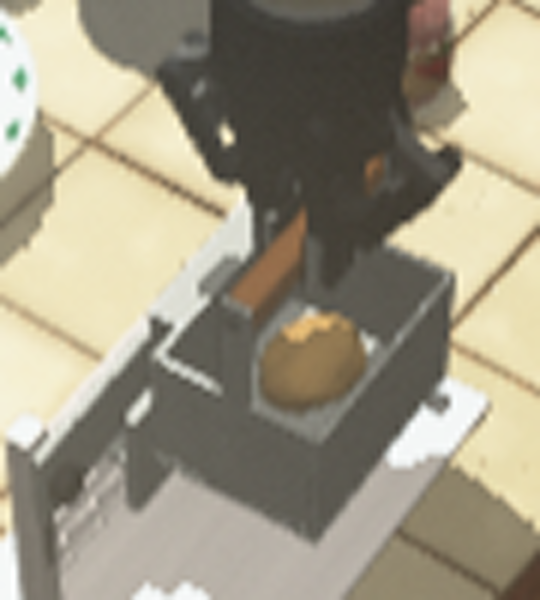

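The lip end shows at crop (160,330), behind the tongue's top corner at (140,405) and in line with the slot. The bin is level. I'll lower it in small steps while watching the force.

```bash
python3 - <<'E'
from h import *
f=lambda:np.mean([r.current_contact_force() for _ in range(3)],0)
f0=f(); x,y=.4734,-.0499
for z in np.arange(.2145,.1945,-.0015):
    r.move_linear([x,y,z],vel=.03); r.sleep(.04); d=f()-f0
    print(round(z-.123,4),np.round(d,1),np.round(r.current_tool_pos()[2]-z,4))
    if abs(d[0])>5 or d[2]>6: print('contact'); break
st()
grab('scene','scene4');crop('scene4',270,145,360,245,6,'s6')
E
```

```text
0.0915 [ 0.4  0.1 -0.2] -0.0001
0.09 [ 0.7 -0.4 -0.1] -0.0001
0.0885 [ 0.4 -0.4 -1. ] -0.0001
0.087 [ 0.4 -0.7 -0.1] -0.0
0.0855 [ 0.2 -1.6  0. ] -0.0
0.084 [ 0.5 -0.2 -0. ] -0.0
0.0825 [-0.2 -0.5 -0.1] -0.0
0.081 [ 1.6 -1.4 -0.8] -0.0001
0.0795 [ 0.1 -0.5 -1. ] -0.0
0.078 [-0.1  0.1 -0.6] -0.0
0.0765 [ 1.1  0.4 -0.5] -0.0
0.075 [ 0.9 -0.9 -0.3] -0.0
0.0735 [-0.3  0.4 -0.7] -0.0
0.072 [ 0.7  0.7 -0.1] -0.0001
 t 13.82 p [ 0.4734 -0.0499  0.1949] F [ 0.4  1.  -2.2] M [ 0.02 -0.04  0.01] op 0.15
```

View pics/s6.png

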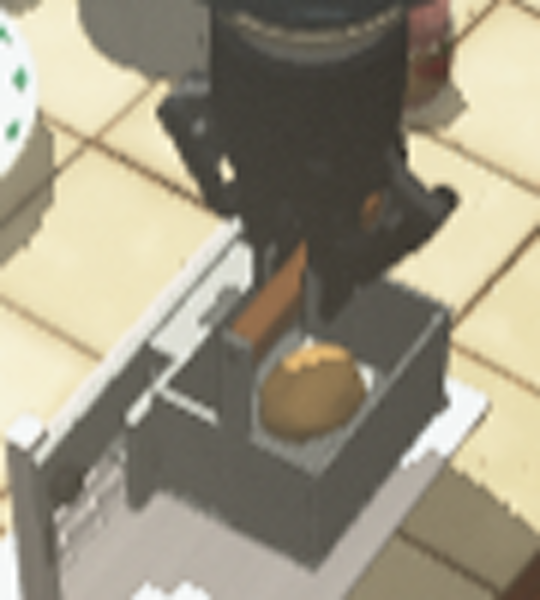

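The lip is inside the slot (its tip is 5 mm below the tongue top) with no side contact. I'll press now, watching for the 8 N plateau and then the steep rise.

```bash
python3 - <<'E'
from h import *
f=lambda:np.mean([r.current_contact_force() for _ in range(3)],0)
f0=f(); x,y=.4734,-.0499; z=.195; h=[]
while z>.178:
    z-=.0005 if z<.187 else .001
    r.move_linear([x,y,z],vel=.02); r.sleep(.04); d=f()-f0
    print(round(z-.123,4),np.round(d,1),np.round(r.current_torque(),2),round((r.current_tool_pos()[2]-z)*1e3,2))
    if abs(d[0])>9 or d[2]>19: print('stop'); break
st()
grab('scene','scene5');crop('scene5',270,145,360,245,6,'s7')
E
```

```text
0.071 [-1.4 -0.2 -0.8] [-0.01 -0.   -0.07] -0.02
0.07 [-4.1  0.3  4.2] [0.04 0.3  0.01] 0.15
0.069 [-4.7  0.3  7.1] [-0.01  0.43 -0.05] 0.12
0.068 [-4.   0.3  5.7] [-0.03  0.49 -0.04] 0.05
0.067 [-4.   1.1  5. ] [0.04 0.51 0.03] 0.01
0.066 [-4.6  0.   4.8] [-0.04  0.45 -0.03] -0.02
0.065 [-4.5  0.   6.4] [-0.01  0.44  0.01] -0.04
0.064 [-4.6 -0.2  4.2] [0.   0.42 0.01] -0.03
0.063 [-4.9 -0.3  4.4] [ 0.01  0.41 -0.01] -0.06
0.0625 [-6.1  0.1  5.9] [-0.02  0.51  0.03] -0.01
0.062 [-5.7  0.6  7.2] [-0.05  0.51 -0.04] 0.0
0.0615 [-5.3 -0.4  6.4] [-0.    0.58 -0.01] 0.06
0.061 [-8.8  0.7 12.2] [ 0.04  1.03 -0.02] 0.42
0.0605 [-11.9   0.1  18. ] [ 0.06  1.32 -0.03] 0.77
stop
 t 17.96 p [ 0.4732 -0.0499  0.1843] F [-10.7  -0.1  16.2] M [ 0.06  1.32 -0.03] op 0.145
```

View pics/s7.png

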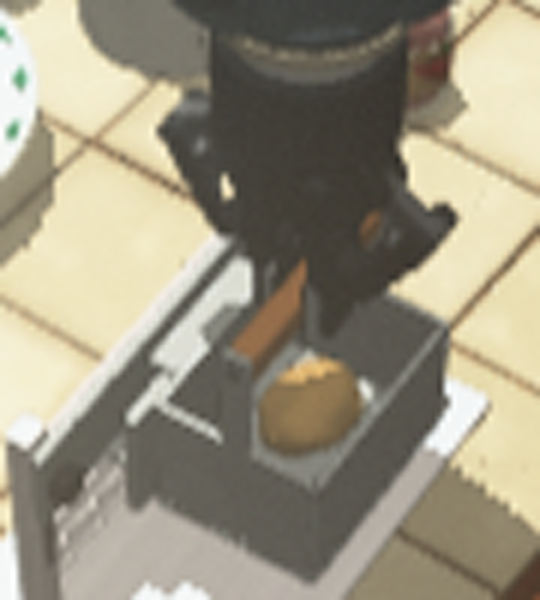

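There was a clear plateau from 0.070 to 0.0613, about 9 mm, and then a steep rise, so the bin looks home. The side force of -5 to -11 N says it is pressing against the tongue. I'll relieve that and re-press to confirm.

```bash
python3 - <<'E'
from h import *
f=lambda:np.mean([r.current_contact_force() for _ in range(4)],0)
y=-.0499
def go(x,z):
    r.move_linear([x,y,z],vel=.02); r.sleep(.08); print(round(x,4),round(z-.123,4),'F',np.round(f(),1),'M',np.round(r.current_torque(),2),'dz',round((r.current_tool_pos()[2]-z)*1e3,2),round((r.current_tool_pos()[0]-x)*1e3,2))
go(.4734,.1842)
for x in(.4729,.4724,.4719):go(x,.1842)
for z in(.1837,.1832,.1827):
    go(.4722,z)
    if f()[2]>20: break
E
```

```text
0.4734 0.0612 F [-5.6 -0.6  9.3] M [0.02 0.64 0.04] dz 0.28 0.09
0.4729 0.0612 F [-1.1 -0.7  5.9] M [0.06 0.05 0.06] dz 0.22 0.46
0.4724 0.0612 F [2.9 0.5 2.5] M [ 0.06 -0.8  -0.  ] dz 0.13 0.55
0.4719 0.0612 F [ 1.7 -0.4  2.8] M [ 0.02 -0.94 -0.03] dz 0.1 0.19
0.4722 0.0607 F [-1.9 -0.5  9.8] M [-0.03 -0.15 -0.03] dz 0.45 -0.19
0.4722 0.0602 F [-5.6  0.3 15.4] M [0.03 0.22 0.  ] dz 0.79 -0.32
0.4722 0.0597 F [-9.  -0.  21.2] M [ 0.01  0.61 -0.03] dz 1.13 -0.43
```

Re-pressing bottomed at the same height (0.061). I'll unload, release and withdraw.

```bash
python3 - <<'E'
from h import *
r.move_linear([.4726,-.0499,.1842],vel=.02); r.sleep(.1); st('unload')
r.set_gripper(0.45); r.sleep(.2); st('open')
p=r.current_tool_pos()
r.move_linear([p[0],p[1],.30],vel=.1); st('up')
r.move_linear([.40,-.33,.34],vel=.25); st('away')
C0=grab('top','top6');grab('scene','scene6')
crop('scene6',260,130,370,250,5,'s8');crop('top6',260,160,400,260,5.5,'t8')
psi=np.radians(3.8);R=np.array([[np.cos(psi),np.sin(psi)],[-np.sin(psi),np.cos(psi)]])
vv,uu=np.mgrid[0:400,0:640]
C=cloud(load('scene6')); q=C.copy(); q[...,:2]=(C[...,:2]-[.5318,-.046])@R.T
m=(uu>285)&(uu<355)&(vv>150)&(vv<250)
X,Y,Z=q[...,0],q[...,1],q[...,2]
for n,k in(('flange',(abs(X+.009)<.006)&(abs(Y)<.03)),('front rim',(abs(X+.098)<.004)&(abs(Y)<.04)&(Z>.12)&(Z<.14)),('bar',(abs(X+.058)<.005)&(abs(Y)<.03)&(Z>.16))):
    P=q[m&k]; print(n,len(P),P.mean(0).round(4) if len(P) else '',np.percentile(P[:,2],[5,50,90,95]).round(4) if len(P) else '')
P=q[m&(Z>.07)&(Z<.12)&(X<-.09)&(X>-.112)&(abs(Y)<.045)]; c=np.linalg.lstsq(np.c_[P[:,1],P[:,2]-.061,np.ones(len(P))],P[:,0],rcond=None)[0]
print('front face x@bottom',c[2].round(4),'yaw,pitch deg',np.degrees(c[:2]).round(2),len(P))
P=q[m&(Z>.07)&(Z<.12)&(Y>.045)&(Y<.065)&(X<-.02)]; print('left face y',np.median(P[:,1]).round(4),len(P))
E
```

```text
unload t 20.69 p [ 0.472  -0.0499  0.1843] F [-4.5 -1.   9.9] M [-0.06  0.27 -0.01] op 0.149
open t 21.26 p [ 0.4725 -0.0499  0.1841] F [ 0.1 -0.7 -0.4] M [-0.03 -0.01  0.03] op 0.449
up t 22.57 p [ 0.4723 -0.0498  0.2994] F [-0.8  0.2 -0.1] M [0.04 0.04 0.01] op 0.451
away t 23.88 p [ 0.4002 -0.3291  0.3398] F [ 0.2 -0.1 -0.9] M [ 0.02 -0.03 -0.06] op 0.451
flange 91 [-0.0093  0.003   0.1143] [0.0054 0.1298 0.1335 0.1349]
front rim 51 [-0.1003 -0.0011  0.1258] [0.1212 0.1259 0.1291 0.13  ]
bar 49 [-0.0596  0.0011  0.1874] [0.1849 0.1871 0.1898 0.1905]
front face x@bottom -0.0984 yaw,pitch deg [-0.32 -2.71] 169
left face y 0.0536 321
```

View pics/s8.png

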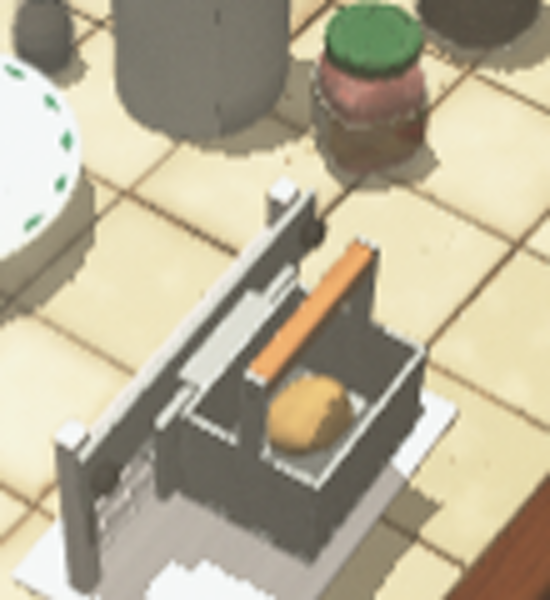

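View pics/t8.png

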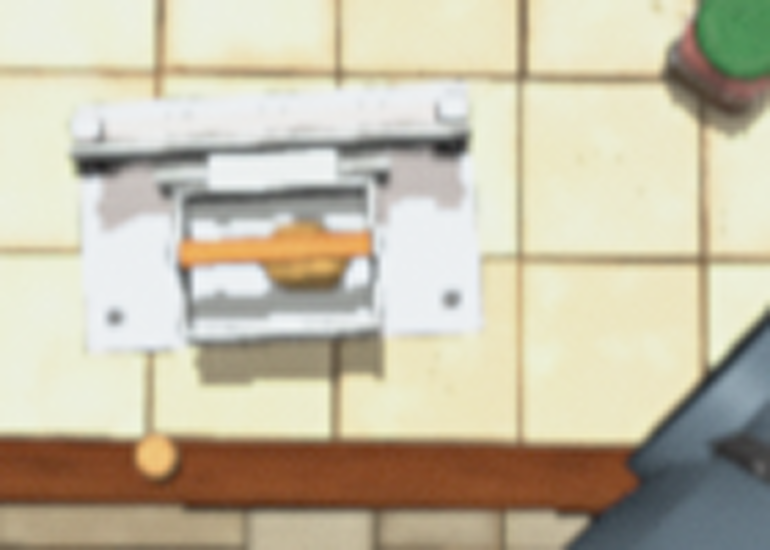

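The bin hangs by its lip with the potato inside, tilted about 2.7° front-down and centred. One last check: the flange should sit 4 mm above the exposed tongue ends, and I'll check that the bystanders haven't moved.

```bash
python3 - <<'E'
from h import *
psi=np.radians(3.8);R=np.array([[np.cos(psi),np.sin(psi)],[-np.sin(psi),np.cos(psi)]])
for tag,ref in(('scene6','scene0'),('top6','top0')):
    C=cloud(load(tag)); q=C.copy(); q[...,:2]=(C[...,:2]-[.5318,-.046])@R.T; X,Y,Z=q[...,0],q[...,1],q[...,2]
    C0=cloud(load(ref)); q0=C0.copy(); q0[...,:2]=(C0[...,:2]-[.5318,-.046])@R.T
    fl=Z[(X>-.013)&(X<-.004)&(abs(Y)<.03)&(Z>.12)&(Z<.138)]
    k=lambda q:q[...,2][(q[...,0]>-.0135)&(q[...,0]<-.0095)&(abs(q[...,1])<.06)&(q[...,2]>.118)&(q[...,2]<.138)]
    print(tag,'flange',np.median(fl).round(4),len(fl),'tongue before',np.median(k(q0)).round(4),len(k(q0)))
    d=np.abs(load(tag)['pixels'].astype(int)-load(ref)['pixels'].astype(int)).max(2)>40
    cv2.imwrite(f'pics/diff_{tag}.png',(d*255).astype(np.uint8))
a=np.vstack([cv2.imread('pics/scene6.png'),]);cv2.imwrite('pics/fin.png',a)
E
```

```text
scene6 flange 0.1309 62 tongue before 0.1261 55
top6 flange 0.1309 54 tongue before 0.1263 49
```

View pics/fin.png

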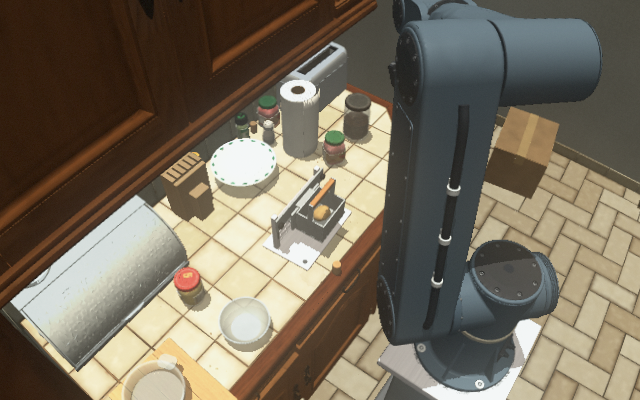

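View pics/diff_scene6.png

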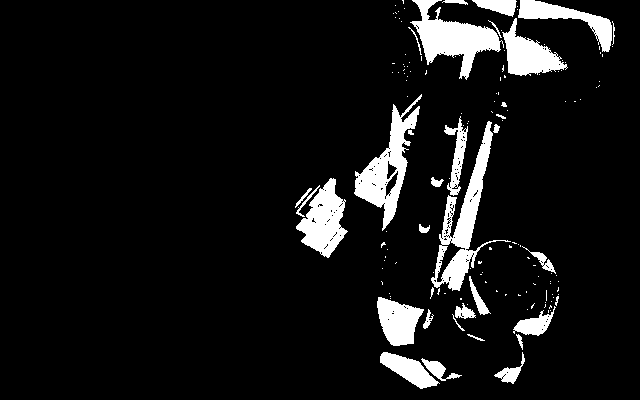

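The flange is about 4.7 mm above the tongue top (nominal 4), so the bin is seated. Only the bin (scene 320,220, moved from 377,180) and the arm differ between the images. Handing in.

```bash
python3 - <<'E'
from h import *
st(); r.hand_in()
E
```

```text
t 23.98 p [ 0.4003 -0.3291  0.3399] F [-0.8  0.3  0.3] M [0.08 0.   0.01] op 0.451
the job is handed in; nothing more can be done
```

The bin is hanging on the rail by its lip with the potato inside, and I handed the job in at about 24 s of the 67 s allowed. There was no verdict to read.

I gripped the carrying bar, carried the bin to the stand and lowered its lip into the slot without touching anything. I then pressed it down until it bottomed out.

**Pressing:** resistance held at roughly 5–7 N for about 9 mm, then rose steeply with the bin's underside at 0.061 m. A second press stopped at the same height. The highest force reading was about 21 N down with 12 N sideways at most, well under the 45 N limit.

**Last checks:**
- **Height:** both cameras put the flange about 4.7 mm above the tongue's top edge, against a nominal 4 mm. That is seated to within measurement noise.
- **Position:** the bin is centred to within about 1 mm, square to within 0.5°, and sits at about stand x = -58 mm.
- **Upright:** it hangs about 2.7° front-down, within the 8° allowed.
- **Other things on the worktop:** comparing scene pictures from before and after showed nothing moved but the bin and the arm.

Two things I could not check directly:
- **Grey block:** its travel is inferred from the force readings and heights.
- **Spice jar:** the arm hid it in the last scene picture, though nothing passed near it.

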